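# Size a parcel on the sloping gauge and sort it for the lockers

## Task

The carton on the weighing scale is to be sized for the parcel lockers: slide the carriage of the sloping gauge fully out to its outer stop, lay the carton on the deck, label up and long side down against the ledge, and slide the carriage in until it holds the carton snug against the fixed end. Note whether the jaw now stands on the green band or the blue band, slide the carriage fully out again while the carton stays on the deck, then set the carton down, label up, in the tray of that colour. Leave the carriage fully out, and leave the carton on the flat parcel, the hand scanner and the tape dispenser where they are.

Things in the scene. Friction and masses are not known exactly. Their poses are not given: they have to be found in the camera images.
- deck: White sloping deck of the fixed sizing gauge, 158 x 310 mm, 30 degrees, low side to the robot, 36 mm up. Origin on its surface in the low corner at the fixed end; x up the slope, y along the rail away from the fixed end, z square out of the surface. Ledge along the low side: inner face at x=0, 6 mm thick, 8 mm high. Rail along y at x=117 mm, 18 mm wide, 14 mm high.
- fixed_end (a point): Top of the fixed end, mid-length, on its inner face: an upright aluminium plate across the deck at the robot's right, inner face at deck y=0, from deck x=0 to 98 mm, 12 mm thick, 40 mm high.
- band_edge (a point): Where the green band meets the blue one on the deck, at deck y=120 mm. The painted strip lies between deck x=66 and 88 mm: green from the fixed end (y=0) to 120 mm, blue from 120 to 205 mm, with white 10 mm graduations.
- carriage (a joint): Slide of the carriage along deck y, in m: 0 = jaw on the fixed end, 0.200 = fully out on its outer stop. Its value is the clear length between fixed end and jaw face. About 2 N of friction; it stays where left. Starts at 0.02 to 0.07, too far in for any carton. Pushed in, it also pushes the carton along the deck until the fixed end stops both.
- jaw (a point): Top of the jaw's face, mid-length. The jaw is an aluminium plate with a red line on top, face towards the fixed end, 12 mm thick, deck x 4 to 92 mm, top 38 mm above the deck. It sits on a grey block on the rail: 60 mm long in y from the jaw face outwards, deck x 92 to 142 mm, top 34 mm above the deck.
- knob (a point): Centre of the black round knob on the carriage: 30 mm diameter, 35 mm high (42 to 77 mm above the deck), axis square to the deck, on a 16 mm stem. Moves with the carriage: deck x 117 mm, deck y = carriage value + 30 mm, deck z 59.5 mm.
- carton_short: Short brown carton, 90 x 56 x 44 mm (its own x, y, z), about 0.2 to 0.4 kg, white label and tape on top. Origin at the centre of its underside, z up through the labelled top. Starts on the scale or on the flat parcel, upright, long side roughly across the robot's view.
- carton_long: Long brown carton, 150 x 56 x 44 mm (its own x, y, z), about 0.3 to 0.6 kg, white label and tape on top. Origin at the centre of its underside, z up through the labelled top. Starts on the scale or on the flat parcel: whichever place the short one does not have.
- scale: Low parcel scale with a steel platform 140 x 200 mm, its top 32 mm above the table, black display unit (24 mm high) on the robot's side. Origin on the table under the platform's centre; x away from the robot. Fixed; the carton lying on it is the one to be sized.
- flat_parcel: Large flat parcel, 150 x 270 x 32 mm, lying beyond the gauge, fixed. Origin at the centre of its underside. The other carton lies on it and stays there.
- tray_green: Open green tray for the small lockers, 210 x 150 mm (x, y) and 50 mm high, walls and floor 4 to 5 mm thick. Origin at the centre of its underside. Fixed to the counter; the trays stand left and right and change places.
- tray_blue: Open blue tray for the large lockers, same sizes and origin as the green one.
- scanner: Black and grey hand scanner lying on its side, head 115 mm long, 34 mm high, loose. Origin at the centre of the head's underside.
- tape_dispenser: Grey desk tape dispenser, 150 x 58 mm and 98 mm high, loose. Origin at the centre of its underside.
Not all that is in view belongs to the job. Leave any red or turquoise look-alike of the carton_short alone.

How it is judged (in metres and radians):
On the way, in this order (a step that is already met when the one before it is completed fails the run):
1. the carriage is slid fully out against its outer stop (within 6 mm) (value of joint carriage above 0.194 m), for 0.2 s.
2. a carton lies flat on the deck, label up, long side against the ledge (within 10 mm of it), between fixed end and jaw, let go ((((x of carton_short in the frame of deck between 0.018 and 0.038 m and y of carton_short in the frame of deck between 0.04 and 0.158 m and z of carton_short in the frame of deck between -0.004 and 0.006 m and angle between the x axis of carton_short and the y axis of deck, either way round below 0.15 rad and angle between the z axis of carton_short and the z axis of deck, either way round below 0.12 rad and angle between carton_short's own z axis and vertical below 1.2 rad) and contact force between the fingers and carton_short below 0.1 N) or ((x of carton_long in the frame of deck between 0.018 and 0.038 m and y of carton_long in the frame of deck between 0.07 and 0.128 m and z of carton_long in the frame of deck between -0.004 and 0.006 m and angle between the x axis of carton_long and the y axis of deck, either way round below 0.15 rad and angle between the z axis of carton_long and the z axis of deck, either way round below 0.12 rad and angle between carton_long's own z axis and vertical below 1.2 rad) and contact force between the fingers and carton_long below 0.1 N))), for 0.3 s.
3. the carriage holds the carton snug: carton within 4 mm of the fixed end, jaw within 4 mm of the carton ((((x of carton_short in the frame of deck between 0.018 and 0.038 m and y of carton_short in the frame of deck between 0.04 and 0.158 m and z of carton_short in the frame of deck between -0.004 and 0.006 m and angle between the x axis of carton_short and the y axis of deck, either way round below 0.15 rad and angle between the z axis of carton_short and the z axis of deck, either way round below 0.12 rad and angle between carton_short's own z axis and vertical below 1.2 rad) and y of carton_short in the frame of deck below 0.049 m and angle between the x axis of carton_short and the y axis of deck, either way round below 0.07 rad and value of joint carriage below 0.094 m) or ((x of carton_long in the frame of deck between 0.018 and 0.038 m and y of carton_long in the frame of deck between 0.07 and 0.128 m and z of carton_long in the frame of deck between -0.004 and 0.006 m and angle between the x axis of carton_long and the y axis of deck, either way round below 0.15 rad and angle between the z axis of carton_long and the z axis of deck, either way round below 0.12 rad and angle between carton_long's own z axis and vertical below 1.2 rad) and y of carton_long in the frame of deck below 0.079 m and angle between the x axis of carton_long and the y axis of deck, either way round below 0.07 rad and value of joint carriage below 0.154 m))), for 0.3 s.
4. the carriage is slid fully out against its outer stop again (within 6 mm), the carton still lying on the deck (value of joint carriage above 0.194 m and ((x of carton_short in the frame of deck between 0.018 and 0.038 m and y of carton_short in the frame of deck between 0.04 and 0.158 m and z of carton_short in the frame of deck between -0.004 and 0.006 m and angle between the x axis of carton_short and the y axis of deck, either way round below 0.15 rad and angle between the z axis of carton_short and the z axis of deck, either way round below 0.12 rad and angle between carton_short's own z axis and vertical below 1.2 rad) or (x of carton_long in the frame of deck between 0.018 and 0.038 m and y of carton_long in the frame of deck between 0.07 and 0.128 m and z of carton_long in the frame of deck between -0.004 and 0.006 m and angle between the x axis of carton_long and the y axis of deck, either way round below 0.15 rad and angle between the z axis of carton_long and the z axis of deck, either way round below 0.12 rad and angle between carton_long's own z axis and vertical below 1.2 rad))), for 0.2 s.
At the end, for the whole second after the job is handed in: The carton that was on the scale lies at rest, label up and flat on the floor of the tray of its colour (short: green, long: blue); the carriage is fully out (within 6 mm); the other carton still lies on the flat parcel, not moved by more than 30 mm (value of joint carriage above 0.194 m and ((x of carton_short in the frame of tray_green between -0.08 and 0.08 m and y of carton_short in the frame of tray_green between -0.06 and 0.06 m and z of carton_short in the frame of tray_green below 0.01 m and angle between carton_short's own z axis and vertical below 0.12 rad and linear speed of carton_short below 0.02 m/s and distance of carton_long from where it was at the start of the episode below 0.03 m and horizontal distance between carton_long and flat_parcel below 0.16 m) or (x of carton_long in the frame of tray_blue between -0.08 and 0.08 m and y of carton_long in the frame of tray_blue between -0.06 and 0.06 m and z of carton_long in the frame of tray_blue below 0.01 m and angle between carton_long's own z axis and vertical below 0.12 rad and linear speed of carton_long below 0.02 m/s and distance of carton_short from where it was at the start of the episode below 0.03 m and horizontal distance between carton_short and flat_parcel below 0.16 m))); the robot touches nothing.
It fails at once if the hand scanner or the tape dispenser is moved by more than 40 mm (distance of any of scanner, tape_dispenser from where it was at the start of the episode above 0.04 m).
It fails at once if the carton on the flat parcel is moved too (distance of each of carton_short, carton_long from where it was at the start of the episode above 0.03 m).
It fails at once if a carton is dropped or thrown (faster than 0.9 m/s while not held) ((linear speed of carton_short above 0.9 m/s and contact force between the fingers and carton_short below 0.1 N) or (linear speed of carton_long above 0.9 m/s and contact force between the fingers and carton_long below 0.1 N)).
It also fails if it takes over 72 s, if anything falls off the work surface, if the arm or the gripper's body presses on something with over 40 N, if the wrist force passes 120 N, or if a joint passes its speed limit or range.

## Robot

A 7-joint arm with a two-finger parallel gripper is mounted at the origin on the work surface. World frame = base frame: x ahead of the robot, y to its left, z up, the work surface at z = 0. Lengths are in m, angles in degrees, forces in N, time in s.
With the tool pointing down it reaches from about 0.35 to 0.775 m from the base axis. Payload 3.1 kg.
Tool frame: the origin (TCP) lies on the centre line of the jaws, within the pads' length; the fingertips stand 17 mm ahead of it and the grasp point (between the pads) lies 2 mm behind it (robot.tip_reach is the distance from the TCP to the fingertips, in m); z points along the fingers, y is the direction in which the jaws open and shut (so a half turn about z gives the same grasp; the last joint's range is limited). The gripper opens to 85 mm and grips with 20 to 120 N. Pads are 22 mm wide; open, the fingers measure 114 mm over their backs; the gripper's body (76 mm by 85 mm) begins 54 mm behind the grasp point. The pads swing forward as they close: fully open they stand 13 mm farther back than shut.
Start: joints at [-76.301, 17.813, 0.802, 86.603, -0.252, 75.585, -1.558], TCP at [0.152, 0.528, 0.248] pointing down, gripper open.
Joint ranges: [-154.91, 154.91], [-16.99, 109.72], [-72.82, 74.43], [7.12, 147.25], [-82.49, 262.49], [11.32, 116.49], [-174.64, 174.64]. Speed limits (degrees/s): [159.86, 159.86, 180, 180, 180, 180, 180].

## Interface

Orientations are given as [roll, pitch, yaw] about the fixed x, y, z axes, in that order (R = Rz(yaw) Ry(pitch) Rx(roll)).
In Python, from station import robot, fingers, vision, workorder, recognise gives the robot as it stands. Calls block until the motion is done:
- robot.move_to(position, orientation): joint-space move of the TCP to a pose.
- robot.line_to(position, orientation=None, velocity=0.15, f_stop=None): straight line of the TCP; orientation=None keeps the orientation; velocity is the mean speed in m/s. With f_stop (N) it stops when the force on the tool has changed by that much, and returns True; else False.
- robot.move_j(angles): joint-space move.
- fingers.gripper_to(opening, force=None): opening from 0.0 (shut) to 1.0 (fully open); force is the grip in N (None keeps the last); returns when the fingers have stopped.
- robot.pause(seconds).
- robot.inverse_kinematics(position, orientation): joint angles nearest the present ones, or None.
- vision.grab_frame(name): name is "scene" or "top"; returns the picture (384x512x3 uint8, red, green, blue); there is no depth.
- vision.calibration(name): a dict with "mtx" (3x3 intrinsics, pixels), "extrinsics" (4x4, takes a point from world to camera coordinates). Camera axes: x right, y up, looking along -z (the intrinsics and any distortion apply to the point x, -y, -z); pixel columns grow to the right and rows downward; lengths in m; the calibration is good to about 2 mm. A picture is of the moment at which its call begins. calibration takes no time and is no camera call.
A pose or a line that the arm cannot do raises robot.PlanningError and nothing moves.
- workorder.close_job(): hands the job in, once; it reports no verdict.
Trained networks look in the newest picture that a camera, given by its name, has taken for a name from the list of things; names that differ only in an ending like _2 or _b are one class to them, and where a whole thing is asked for, a point or a joint stands for the part that bears it (a point fixed in the world has none). Each returns a list of dicts, best first, with "p" (0 to 1); they miss things now and then, are a little off and sometimes report something else, mostly with a low value. They report only what shows in the picture. A call takes as long as a camera call. They do not tell look-alikes from the thing itself.
- recognise(label, camera): "rect" ([centre column, centre row, width, height] in pixels, round what is visible of it).
Readings, each from a call of its own:
- robot.current_time_s(): time.
- robot.current_joint_positions(): joint angles.
- robot.current_dq(): joint speeds.
- robot.current_joint_torque(): joint torques, N m.
- robot.current_tool_pos(): TCP position.
- robot.current_eef_rot(): TCP orientation.
- robot.current_contact_force(): force on the tool from outside, world axes, zero at the start.
- robot.current_torque(): the same for the moment, N m.
- robot.current_finger_gap(): opening from 0.0 (shut) to 1.0 (fully open).
Only numpy, scipy, OpenCV 4.12 (cv2) and the standard library are available. Lean on these libraries where they do the work, as an engineer would, in place of code of your own. Each camera call takes 0.05 s, during which the arm holds its last target. There are 200 camera calls.

## Working session

There is one attempt and no reset: what is moved stays moved. The work goes in short steps, each a Python script; the robot and the scene stay as the last script left them, time stands still between calls to the robot, and variables do not carry over. Pictures are saved under pics/ and viewed, about 8 in all and at most 12, crops included, and the job is handed in when it is done.

```bash
ls; mkdir -p pics
python3 - <<'E'
from station import robot,vision
import cv2,numpy as np
for n in("scene","top"):
    im=vision.grab_frame(n); cv2.imwrite(f"pics/{n}0.png",cv2.resize(im[:,:,::-1],None,fx=1.5,fy=1.5)); np.save(f"pics/{n}0.npy",im)
    c=vision.calibration(n); print(n,{k:np.round(v,4).tolist() if hasattr(v,'__len__') else v for k,v in c.items()})
print(robot.current_time_s(),robot.current_tool_pos(),robot.current_eef_rot(),robot.tip_reach)
E
```

```text
pics
scene {'mtx': [[406.9003, 0.0, 257.5341], [0.0, 406.9003, 194.2274], [0.0, 0.0, 1.0]], 'extrinsics': [[0.3107, 0.9505, 0.0046, -0.1364], [-0.6255, 0.2009, 0.7539, 0.2362], [0.7157, -0.2371, 0.6569, -1.7818], [0.0, 0.0, 0.0, 1.0]]}
top {'mtx': [[352.9379, 0.0, 254.9015], [0.0, 352.9379, 186.5789], [0.0, 0.0, 1.0]], 'extrinsics': [[-0.0289, -0.9995, 0.0126, 0.0012], [0.9865, -0.0265, 0.1614, -0.5227], [-0.161, 0.017, 0.9868, -1.076], [0.0, 0.0, 0.0, 1.0]]}
0.1 [0.15222123 0.52788852 0.24735342] [-1.79881417e+02  4.69635312e-03  1.63916564e+02] 0.017
```

View pics/scene0.png

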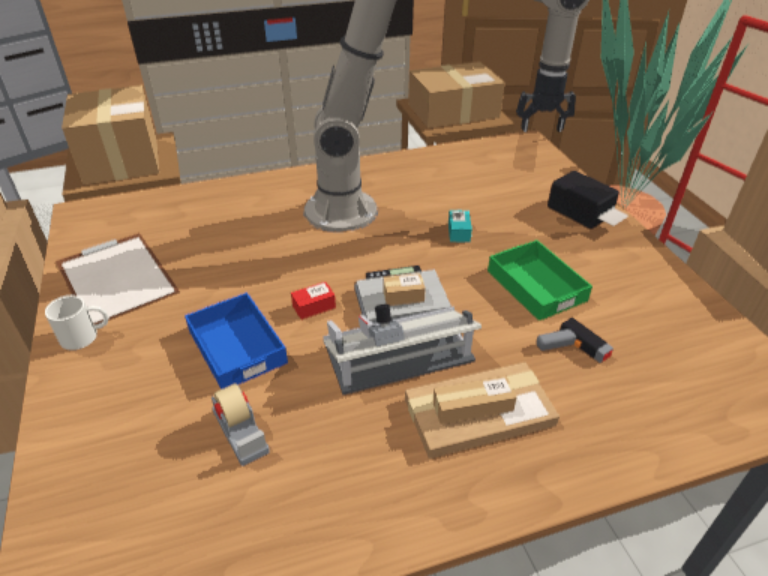

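View pics/top0.png

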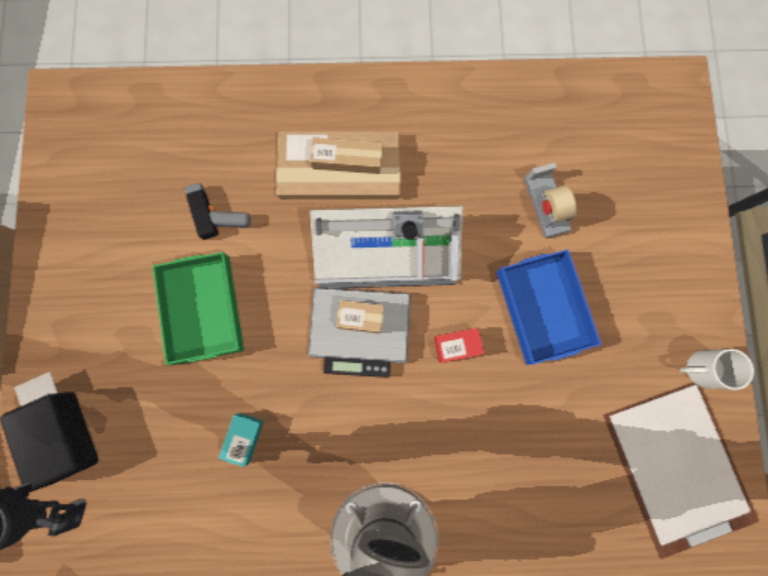

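Top view (1.5x): the short carton is on the scale at (358,317), so it goes in the green tray, at left (200,308). The long carton is on the flat parcel at (345,153). Gauge centre is about (388,245) with the knob at (408,228). The scene view agrees. I'll crop in for precise points.

Run:
```python
import cv2,numpy as np
from station import recognise
def crop(n,c0,r0,w,h,s=6):
    im=np.load(f"pics/{n}0.npy")[:,:,::-1][r0:r0+h,c0:c0+w]
    im=cv2.resize(im,None,fx=s,fy=s,interpolation=cv2.INTER_CUBIC)
    for k in range(0,w,10): cv2.line(im,(k*s,0),(k*s,5),(0,0,255)); cv2.putText(im,str(c0+k),(k*s,14),0,.35,(0,0,255))
    for k in range(0,h,10): cv2.line(im,(0,k*s),(5,k*s),(0,0,255)); cv2.putText(im,str(r0+k),(5,k*s+4),0,.35,(0,0,255))
    cv2.imwrite(f"pics/{n}_c.png",im)
crop("top",200,134,115,100); crop("scene",210,168,115,96)
for c in("top","scene"):
    for l in("carton_short","knob","tray_green","scale","deck","jaw"):
        print(c,l,[(np.round(d["rect"],1).tolist(),round(d["p"],2)) for d in recognise(l,c)[:4]])
```

```text
top carton_short [([160.4, 293.9, 27.2, 34.9], 0.74), ([306.0, 229.7, 34.2, 20.6], 0.67), ([238.4, 209.7, 30.0, 23.8], 0.61)]
top knob [([271.6, 165.8, 22.8, 47.3], 0.72)]
top tray_green [([130.1, 206.4, 56.8, 74.5], 0.88)]
top scale [([239.1, 220.6, 72.0, 56.7], 0.79), ([256.4, 163.8, 101.1, 48.5], 0.73)]
top deck [([256.5, 163.5, 101.7, 48.8], 0.85)]
top jaw [([271.4, 163.9, 20.4, 45.2], 0.83)]
scene carton_short [([210.6, 200.1, 31.1, 22.9], 0.94), ([307.4, 151.7, 16.1, 18.6], 0.67), ([267.8, 193.3, 29.7, 19.5], 0.62)]
scene knob [([251.6, 217.9, 31.0, 26.9], 0.92), ([267.1, 222.6, 108.3, 40.9], 0.47)]
scene tray_green [([360.0, 187.8, 66.7, 53.7], 0.72)]
scene scale [([267.9, 192.9, 66.9, 45.8], 0.77)]
scene deck [([268.6, 220.8, 104.9, 32.9], 0.58)]
scene jaw [([253.8, 215.4, 32.1, 26.9], 0.74), ([383.5, 227.2, 46.7, 29.2], 0.58)]
```

View pics/top_c.png

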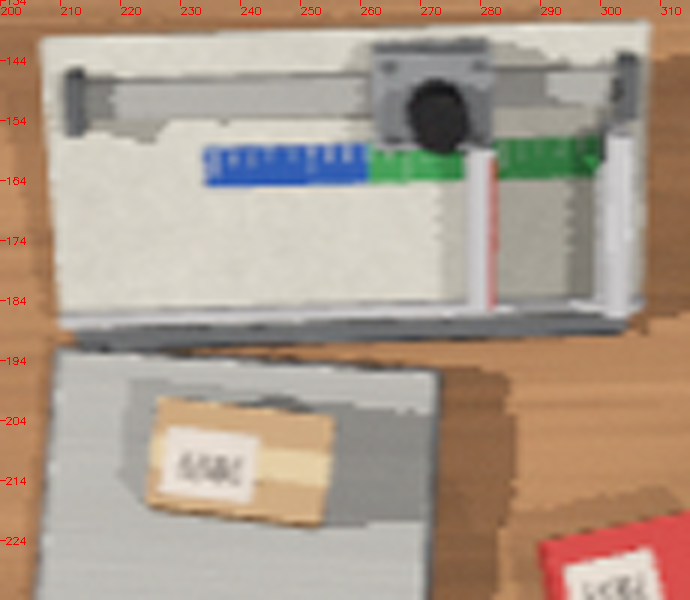

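View pics/scene_c.png

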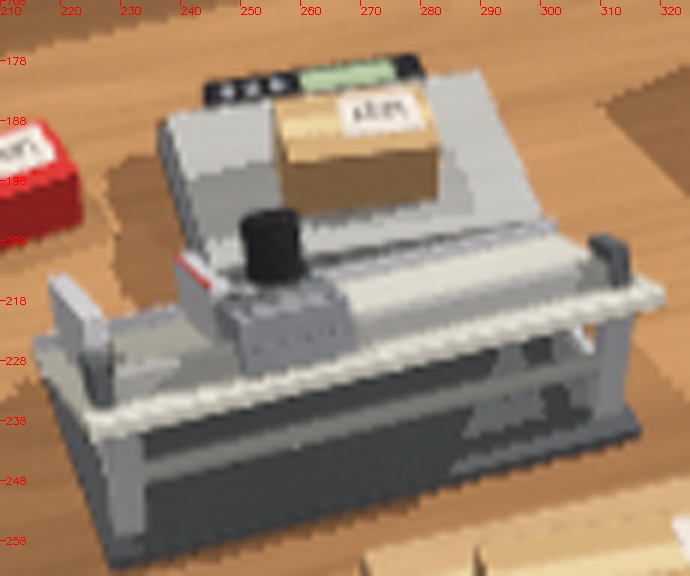

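```bash
cat > h.py <<'E'
import numpy as np
from station import robot,fingers,vision
from scipy.spatial.transform import Rotation as R
from scipy.optimize import least_squares
CAL={n:vision.calibration(n) for n in("top","scene")}
def proj(n,P):
    P=np.atleast_2d(P);E=CAL[n]["extrinsics"];c=P@E[:3,:3].T+E[:3,3];c=c*[1,-1,-1]
    p=c@np.array(CAL[n]["mtx"]).T;return p[:,:2]/p[:,2:]
def deckR(yaw): # x up-slope, y along rail, 30deg
    return R.from_euler('z',yaw).as_matrix()@R.from_euler('y',-30,degrees=True).as_matrix()
E
cat > fit.py <<'E'
from h import *
off={"top":(200,134),"scene":(210,168)}
def px(n,p): return (np.array(p)+.5)/6-.5+off[n]
# deck: (view,pixel,model fn(q,ya)->point)
D=[("top",(368,144),lambda q,a:(.088,.12,0)),("top",(368,182),lambda q,a:(.066,.12,0)),
("top",(205,147),lambda q,a:(.088,.205,0)),("top",(204,186),lambda q,a:(.066,.205,0)),
("top",(493,155),lambda q,a:(.09,q,.038)),("top",(491,308),lambda q,a:(.004,q,.038)),
("top",(607,137),lambda q,a:(.098,0,.04)),("top",(603,313),lambda q,a:(0,0,.04)),
("top",(40,40),lambda q,a:(.158,a+.31,0)),("top",(649,22),lambda q,a:(.158,a,0)),
("top",(438,112),lambda q,a:(.117,q+.03,.070)),
("scene",(95,435),lambda q,a:(.158,a,-.004)),("scene",(663,293),lambda q,a:(.158,a+.31,0)),
("scene",(178,257),lambda q,a:(.004,q,.038)),("scene",(212,290),lambda q,a:(.092,q,.038)),
("scene",(62,275),lambda q,a:(0,0,.04)),("scene",(107,323),lambda q,a:(.098,0,.04)),
("scene",(272,216),lambda q,a:(.117,q+.03,.077))]
def res(v,out=False):
    M=deckR(v[3]);o=v[:3];e=[proj(n,M@np.array(f(v[4],v[5]))+o)[0]-px(n,p) for n,p,f in D]
    return np.array(e) if out else np.ravel(e)
s=least_squares(res,[.5,-.1,.036,0,.05,-.02],loss='soft_l1')
print("deck",s.x.round(4));print(res(s.x,1).round(1).tolist())
C=[("top",(157,397),(1,1,1)),("top",(334,416),(-1,1,1)),("top",(321,525),(-1,-1,1)),("top",(146,505),(1,-1,1)),
("scene",(283,160),(-1,1,1)),("scene",(438,148),(1,1,1)),("scene",(273,98),(-1,-1,1)),("scene",(427,86),(1,-1,1)),
("scene",(288,213),(-1,1,0)),("scene",(437,197),(1,1,0))]
def resc(v,out=False): # sx along ~+y, sy along +x
    M=R.from_euler('z',v[3]).as_matrix()
    e=[proj(n,M@np.array([.028*b,.045*a,.044*c])+v[:3])[0]-px(n,p) for n,p,(a,b,c) in C]
    return np.array(e) if out else np.ravel(e)
s=least_squares(resc,[.4,0,.03,0],loss='soft_l1');print("carton",s.x.round(4));print(resc(s.x,1).round(1).tolist())
T=[("top",(154,265),(1,1)),("top",(228,253),(1,-1)),("top",(242,350),(-1,-1)),("top",(166,362),(-1,1)),
("scene",(489,266),(-1,-1)),("scene",(537,242),(-1,1)),("scene",(590,287),(1,1)),("scene",(541,303),(1,-1))]
def rest(v,out=False):
    M=R.from_euler('z',v[2]).as_matrix()
    e=[proj(n,M@np.array([.105*a,.075*b,.05])+[v[0],v[1],0])[0]-((np.array(p)+.5)/1.5-.5) for n,p,(a,b) in T]
    return np.array(e) if out else np.ravel(e)
s=least_squares(rest,[.45,.3,0],loss='soft_l1');print("tray",s.x.round(4));print(rest(s.x,1).round(1).tolist())
E
python3 fit.py
```

```text
deck [ 0.5344 -0.1539  0.0351  0.0161  0.06   -0.0263]
[[-0.4, -0.4], [-0.2, 0.0], [-0.6, 0.2], [-0.1, 0.5], [-0.7, -0.2], [-0.2, 1.0], [0.3, -0.4], [0.5, 0.8], [-0.4, -3.2], [0.1, -4.2], [-0.8, 1.5], [-0.8, 1.4], [0.9, -0.2], [-1.3, 0.1], [-0.2, 0.3], [0.1, 0.4], [-1.1, -1.0], [-0.8, -0.1]]
carton [ 0.4456  0.0374  0.0326 -0.1518]
[[-0.1, -0.4], [-0.3, 0.0], [-0.5, 0.2], [-0.8, -0.2], [0.2, 0.0], [0.1, -0.7], [-0.7, 0.1], [-1.4, -0.5], [-0.6, 0.7], [-0.3, 0.6]]
tray [0.4777 0.3749 0.1539]
[[0.0, -1.1], [-1.9, -1.5], [-1.9, -0.4], [-0.1, 0.6], [-1.2, -6.7], [-1.2, -1.2], [-0.2, 0.0], [-1.4, 2.1]]
```

The picks fit in both views with about 1 px residual. The two exceptions are the deck's back corners in the top view, which I'll drop, and one scene corner of the tray. Measured heights are 35 mm for the deck and 32.6 mm for the carton underside, matching the text. Next is a refit and a check of which poses the arm can reach.

```bash
sed -i '/"top",(40,40)/d' fit.py; sed -i 's/("scene",(489,266),(-1,-1)),//' fit.py; python3 fit.py | grep -v '\[\['
cat >> h.py <<'E'
O=np.array([.5344,-.1539,.0351]);YAW=.0161;M=deckR(YAW)
def W(d): return O+M@np.array(d)
def eul(z,y):
    z=np.array(z,float);y=np.array(y,float);z/=np.linalg.norm(z);y-=z*(y@z);y/=np.linalg.norm(y)
    return R.from_matrix(np.c_[np.cross(y,z),y,z]).as_euler('xyz',degrees=True)
def down(a,s=1): return eul((0,0,-1),(s*np.cos(a),s*np.sin(a),0)) # jaw axis at angle a
def deckx(s=1): return eul(-M[:,2],s*M[:,0])
def decky(s=1): return eul(-M[:,2],s*M[:,1])
E
python3 - <<'E'
from h import *
for s in(1,-1):
    for n,p,o in[("knob in",W((.117,.09,.061)),decky(s)),("knob out",W((.117,.23,.061)),decky(s)),("knob out hi",W((.117,.23,.16)),decky(s)),("carton",(.4456,.0374,.065),down(-.1518,s)),("carton hi",(.4456,.0374,.26),down(-.1518,s)),("deck",W((.03,.09,.033)),deckx(s)),("deck hi",W((.03,.09,.2)),deckx(s)),("tray",(.478,.375,.04),down(.154,s)),("tray hi",(.478,.375,.25),down(.154,s))]:
        q=robot.inverse_kinematics(p,o);print(s,n,np.round(p,3),None if q is None else np.round(q).tolist())
E
```

```text
deck [ 0.535  -0.1538  0.0361  0.0143  0.0599 -0.0258]
carton [ 0.4456  0.0374  0.0326 -0.1518]
tray [0.4769 0.3745 0.1524]
1 knob in [ 0.604 -0.063  0.146] [-22.0, 15.0, 34.0, 117.0, -32.0, 24.0, 126.0]
1 knob out [0.602 0.077 0.146] [-37.0, 14.0, 29.0, 117.0, -5.0, 21.0, 85.0]
1 knob out hi [0.552 0.076 0.232] [-53.0, 0.0, 40.0, 117.0, 10.0, 34.0, 71.0]
1 carton [0.446 0.037 0.065] [-40.0, 21.0, 40.0, 117.0, -18.0, 48.0, 2.0]
1 carton hi [0.446 0.037 0.26 ] [-46.0, 6.0, 43.0, 102.0, -4.0, 74.0, -11.0]
1 deck [ 0.542 -0.064  0.079] [-5.0, 14.0, 14.0, 128.0, -44.0, 11.0, 50.0]
1 deck hi [ 0.459 -0.065  0.223] [-38.0, -16.0, 40.0, 128.0, 14.0, 34.0, -4.0]
1 tray [0.478 0.375 0.04 ] [-52.0, 36.0, 18.0, 92.0, -13.0, 54.0, -21.0]
1 tray hi [0.478 0.375 0.25 ] [-54.0, 25.0, 21.0, 77.0, -9.0, 79.0, -24.0]
-1 knob in [ 0.604 -0.063  0.146] [-19.0, 14.0, 29.0, 116.0, -29.0, 24.0, -57.0]
-1 knob out [0.602 0.077 0.146] [-35.0, 14.0, 27.0, 116.0, -4.0, 21.0, -97.0]
-1 knob out hi [0.552 0.076 0.232] [-17.0, 1.0, 3.0, 116.0, 11.0, 34.0, -110.0]
-1 carton [0.446 0.037 0.065] [-26.0, 18.0, 23.0, 117.0, -10.0, 47.0, 174.0]
-1 carton hi [0.446 0.037 0.26 ] [-37.0, 5.0, 32.0, 101.0, -3.0, 74.0, 168.0]
-1 deck [ 0.542 -0.064  0.079] [-45.0, 25.0, 65.0, 129.0, -78.0, 29.0, -100.0]
-1 deck hi [ 0.459 -0.065  0.223] [61.0, -11.0, -43.0, 126.0, -28.0, 37.0, -144.0]
-1 tray [0.478 0.375 0.04 ] [-33.0, 36.0, -10.0, 91.0, 7.0, 54.0, 144.0]
-1 tray hi [0.478 0.375 0.25 ] [-36.0, 25.0, -6.0, 76.0, 3.0, 79.0, 147.0]
```

```bash
sed -i 's/^O=.*/O=np.array([.535,-.1538,.0361]);YAW=.0143;M=deckR(YAW)/' h.py
python3 - <<'E'
from h import *
o=decky(1)
hi=W((.117,.09,.15))
robot.move_to(hi,o); print("hi",robot.current_tool_pos(),np.round(robot.current_joint_positions()))
fingers.gripper_to(.55)
print(robot.line_to(W((.117,.09,.062)),velocity=.1,f_stop=10),"F",robot.current_contact_force().round(1))
r=robot.line_to(W((.117,.25,.062)),velocity=.08,f_stop=15)
p=M.T@(robot.current_tool_pos()-O);print(r,p.round(4),robot.current_contact_force().round(1),np.round(robot.current_joint_positions()),robot.current_time_s())
for n in("scene","top"):
    im=vision.grab_frame(n);np.save(f"pics/{n}1.npy",im)
import cv2
a=np.load("pics/top1.npy")[110:240,180:330];cv2.imwrite("pics/top1.png",cv2.resize(a[:,:,::-1],None,fx=4,fy=4))
E
```

```text
hi [ 0.56031405 -0.06233865  0.22460099] [-60.   3.  71. 117. -16.  33. 112.]
False F [ 0.2 -0.1 -0.5]
True [0.1169 0.2388 0.0618] [-0.4 -0.5  1.1] [-65.  23.  64. 117. -38.  26. 113.] 6.5167
```

View pics/top1.png

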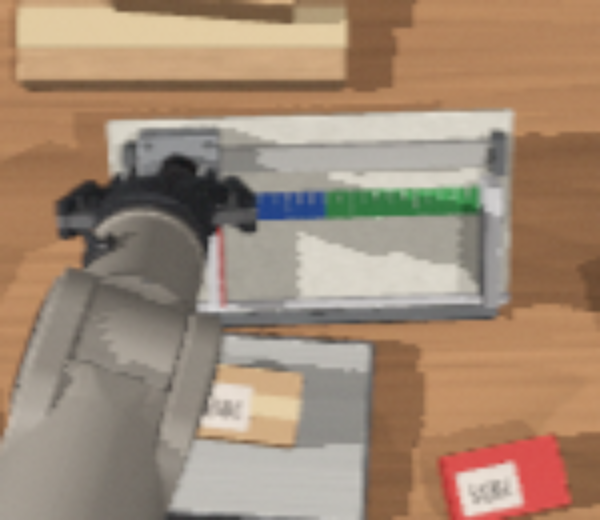

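The carriage stopped at TCP deck y = 0.2388, where a fully-out carriage at 0.200 should put it. Next I'll retract, measure the jaw again, and grasp the carton.

Run:
```python
from h import *
import cv2
robot.line_to(W((.117,.235,.062)),velocity=.1)
robot.line_to(W((.117,.235,.15)),velocity=.15)
robot.move_j([-46,6,43,102,-4,74,-11]); fingers.gripper_to(1.0)
o=down(-.1518,1)
robot.move_to((.4456,.0374,.16),o)
print(np.round(robot.current_joint_positions()))
r=robot.line_to((.4456,.0374,.0606),velocity=.12,f_stop=8);print(r,robot.current_tool_pos().round(4))
fingers.gripper_to(0,40);print("gap mm",robot.current_finger_gap()*85)
robot.line_to((.4456,.0374,.2),velocity=.15);robot.pause(.2)
print(robot.current_contact_force().round(2),robot.current_finger_gap()*85,np.round(robot.current_joint_positions()),robot.current_time_s())
for n in("scene","top"):
    im=vision.grab_frame(n);np.save(f"pics/{n}2.npy",im)
a=np.load("pics/scene2.npy")[90:260,190:400];b=np.load("pics/top2.npy")[110:240,180:330]
a=cv2.resize(a,(600,486));b=cv2.resize(b,None,fx=1.333,fy=3.74)
cv2.imwrite("pics/p2.png",a[:,:,::-1])
for d in((.004,.2,.038),(.09,.2,.038),(.117,.23,.077)): print(proj("scene",W(d)).round(1),((proj("scene",W(d))-[190,90])*600/210).round())
```

```text
[-44.  12.  43. 111.  -9.  61.  -6.]
False [0.4466 0.0374 0.0615]
gap mm 55.38360665292927
[ 0.12 -1.14 -2.57] 55.45173744514662 [-45.   9.  43. 107.  -7.  66.  -8.] 12.875
[[277.7 201.4]] [[251. 318.]]
[[286.6 206.2]] [[276. 332.]]
[[296.8 193.8]] [[305. 297.]]
```

View pics/p2.png

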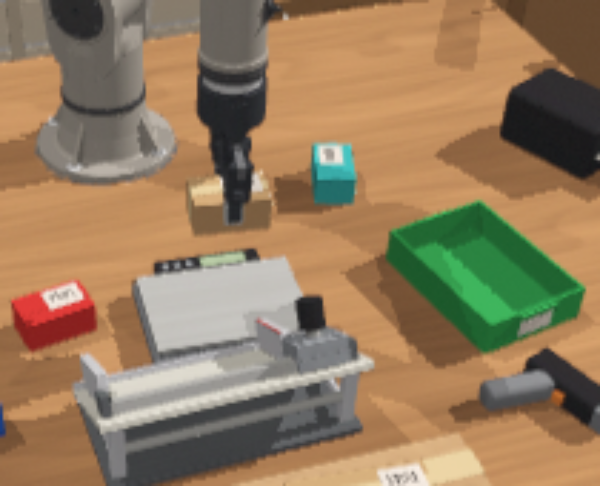

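The carton is held at a 55.4 mm gap. The jaw's red line, at about (260-285, 320-335), sits at the outer stop. Now I'll lay the carton on the deck.

Run:
```python
from h import *
o=deckx(1)
try:
    robot.line_to((.4456,.0,.25),velocity=.2)
    robot.move_to(W((.036,.1,.12)),o); print(np.round(robot.current_joint_positions()),robot.current_tool_pos(),W((.036,.1,.12)))
    r=robot.line_to(W((.036,.1,.022)),velocity=.06,f_stop=5)
    print(r,(M.T@(robot.current_tool_pos()-O)).round(4),robot.current_contact_force().round(2),np.round(robot.current_joint_positions()))
except robot.PlanningError as e:
    print("PE",e,np.round(robot.current_joint_positions()),robot.current_tool_pos())
print(robot.current_time_s())
```

```text
[-51.  -0.  59. 129. -11.  22.  18.] [ 0.50471031 -0.05294908  0.15779306] [ 0.50474991 -0.05422238  0.15802305]
True [0.0365 0.1004 0.029 ] [0.04 0.72 2.42] [-27.  17.  38. 128. -61.  17.  65.]
15.6583
```

Run:
```python
from h import *
import cv2
D=lambda:(M.T@(robot.current_tool_pos()-O)).round(4)
r=robot.line_to(W((.022,.1004,.029)),velocity=.03,f_stop=5);print(r,D(),robot.current_contact_force().round(2))
p=D()
fingers.gripper_to(1.0);robot.pause(.2)
robot.line_to(W((p[0],p[1],.15)),velocity=.12)
print(D(),np.round(robot.current_joint_positions()),robot.current_time_s())
robot.move_to(W((.117,.2,.2)),decky(1)); print(np.round(robot.current_joint_positions()),robot.current_time_s())
for n in("scene","top"):
    im=vision.grab_frame(n);np.save(f"pics/{n}3.npy",im)
a=cv2.resize(np.load("pics/scene3.npy")[168:264,210:325],None,fx=4,fy=4);b=cv2.resize(np.load("pics/top3.npy")[134:230,200:300],None,fx=3,fy=4)
cv2.imwrite("pics/p3.png",np.hstack([a,b])[:,:,::-1])
```

```text
True [0.0289 0.1001 0.0291] [2.68 0.38 0.4 ]
[0.0287 0.1    0.1498] [-52.  -9.  55. 130.  11.  26.  -3.] 18.7083
[-77. -12.  60. 116.  26.  42.  61.] 19.75
```

View pics/p3.png

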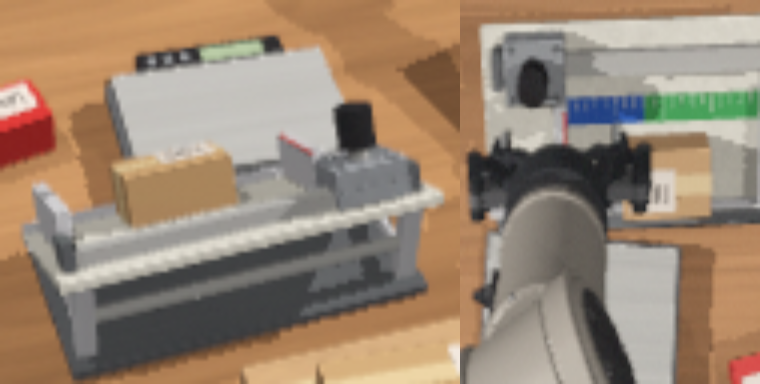

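The carton lies flat against the ledge, clear of the jaw. Now I'll straddle the knob and push in.

Run:
```python
from h import *
import cv2
D=lambda:(M.T@(robot.current_tool_pos()-O)).round(4)
robot.move_to(W((.117,.2315,.13)),decky(1));print(D(),np.round(robot.current_joint_positions()))
fingers.gripper_to(.55)
r=robot.line_to(W((.117,.2315,.062)),velocity=.1,f_stop=8);print(r,D())
r=robot.line_to(W((.117,.100,.062)),velocity=.05,f_stop=14);print(r,D(),robot.current_contact_force().round(2))
robot.pause(.4);print(D(),robot.current_contact_force().round(2),np.round(robot.current_joint_positions()),robot.current_time_s())
for n in("scene","top"):
    im=vision.grab_frame(n);np.save(f"pics/{n}4.npy",im)
a=cv2.resize(np.load("pics/scene4.npy")[168:264,210:325],None,fx=4,fy=4);b=cv2.resize(np.load("pics/top4.npy")[134:230,215:315],None,fx=3,fy=4)
cv2.imwrite("pics/p4.png",np.hstack([a,b])[:,:,::-1])
```

```text
[0.1166 0.2307 0.1299] [-78.  10.  73. 117. -12.  30.  91.]
False [0.1174 0.2313 0.0623]
True [0.1156 0.1121 0.0615] [ 0.08  0.47 -0.76]
[0.1143 0.1147 0.0612] [-0.62 -0.43  0.29] [-34.  16.  45. 117. -38.  26. 128.] 24.425
```

View pics/p4.png

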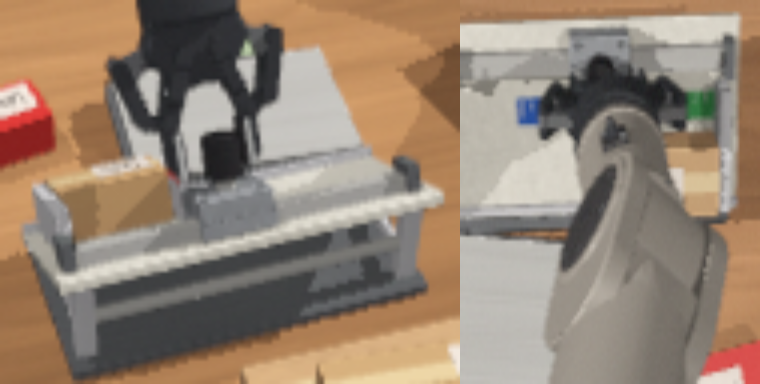

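It stopped at carriage ≈ 0.091, which is the 90 mm carton, so the jaw stands on green. The picture shows the carton against the fixed end. I'll push once more to confirm snug, then slide out.

Run:
```python
from h import *
import cv2
D=lambda:(M.T@(robot.current_tool_pos()-O)).round(4)
r=robot.line_to(W((.117,.104,.062)),velocity=.02,f_stop=18);print(r,D());robot.pause(.4)
r=robot.line_to(W((.117,.25,.062)),velocity=.08,f_stop=15);print(r,D(),robot.current_contact_force().round(2))
robot.pause(.2);p=D()
robot.line_to(W((.117,.2315,.062)),velocity=.1)
robot.line_to(W((.117,.2315,.14)),velocity=.15)
robot.move_to(W((.04,.15,.2)),deckx(1));fingers.gripper_to(1.0)
print(np.round(robot.current_joint_positions()),robot.current_time_s())
for n in("scene","top"):
    im=vision.grab_frame(n);np.save(f"pics/{n}5.npy",im)
a=cv2.resize(np.load("pics/scene5.npy")[168:264,210:325],None,fx=4,fy=4);b=cv2.resize(np.load("pics/top5.npy")[134:230,215:315],None,fx=3,fy=4)
cv2.imwrite("pics/p5.png",np.hstack([a,b])[:,:,::-1])
```

```text
False [0.1151 0.1117 0.0612]
True [0.1178 0.2388 0.0619] [ 0.11 -1.28 -0.47]
[-50. -16.  40. 127.  24.  37. -24.] 30.4583
```

View pics/p5.png

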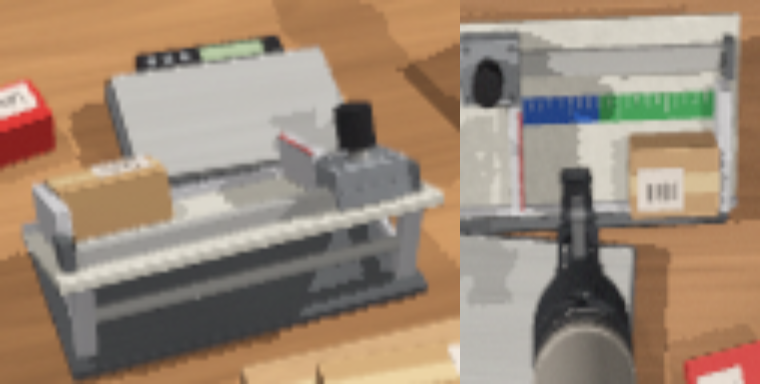

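The carriage is out, and the carton stayed at the fixed end (crop centre (672,175), y ≈ 0.046). Both pushes stalled at the same place. Now I'll re-grasp and carry the carton to the green tray.

Run:
```python
from h import *
import cv2
D=lambda:(M.T@(robot.current_tool_pos()-O)).round(4)
try:
    robot.move_to(W((.0285,.05,.1)),deckx(1))
    r=robot.line_to(W((.0285,.05,.029)),velocity=.08,f_stop=8);print(r,D())
    fingers.gripper_to(0,40);print("gap mm",robot.current_finger_gap()*85)
    robot.line_to(W((.034,.052,.04)),velocity=.05)
    robot.line_to(W((.034,.06,.19)),velocity=.15)
    print(D(),robot.current_finger_gap()*85,np.round(robot.current_joint_positions()))
    robot.move_to((.45,.1,.27),down(.1,1));print(np.round(robot.current_joint_positions()))
    robot.move_to((.477,.3745,.20),down(.1524,1));print(np.round(robot.current_joint_positions()),robot.current_tool_pos())
except robot.PlanningError as e: print("PE",e,robot.current_tool_pos())
print(robot.current_finger_gap()*85,robot.current_contact_force().round(2),robot.current_time_s())
```

```text
False [0.0289 0.0501 0.0293]
gap mm 55.14001151132313
[0.033  0.0601 0.1892] 55.26146049722119 [ -2.  -8.  15. 126. -10.  33.  22.]
[ -7.   7.  -8.  97.   1.  76. -10.]
[-27.  27. -19.  81.   9.  73. -38.] [0.47879226 0.3715475  0.20029194]
55.295082443047235 [ 0.62 -0.87 -2.86] 36.4667
```

Run:
```python
from h import *
import cv2
r=robot.line_to((.477,.3745,.09),velocity=.15,f_stop=8);print(r)
r=robot.line_to((.477,.3745,.028),velocity=.04,f_stop=5);print(r,robot.current_tool_pos().round(4),robot.current_contact_force().round(2))
fingers.gripper_to(1.0);robot.pause(.2)
robot.line_to((.477,.3745,.2),velocity=.15)
robot.move_to((.4,.2,.32),down(.1524,1))
for n in("scene","top"):
    im=vision.grab_frame(n);np.save(f"pics/{n}6.npy",im)
a=cv2.resize(np.load("pics/scene6.npy")[140:310,200:410],(430,350));b=cv2.resize(np.load("pics/top6.npy")[80:255,90:315],(370,288))
b=np.vstack([b,np.zeros((62,370,3),np.uint8)])
cv2.imwrite("pics/p6.png",np.hstack([a,b])[:,:,::-1])
print(robot.current_time_s())
```

```text
False
True [0.4769 0.3743 0.0337] [ 0.08 -0.03  4.36]
41.5
```

View pics/p6.png

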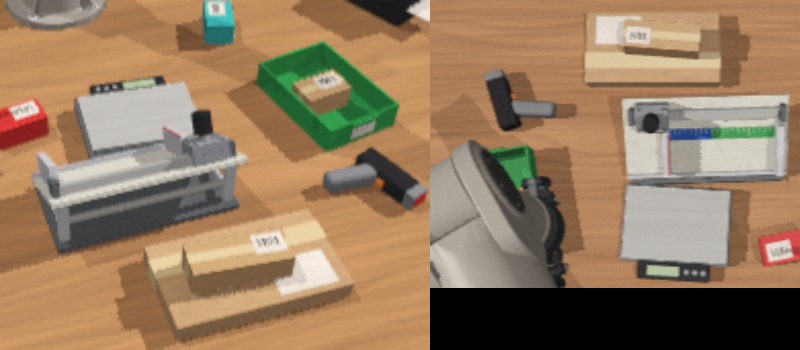

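The carton lies flat, label up, mid-tray at (325,90) in green. The carriage is fully out, the other things have not moved, and the arm is clear. I'm handing in.

```bash
python3 -c "
from station import workorder;print(workorder.close_job())"
```

```text
the job is handed in; nothing more can be done
None
```

The job is handed in, about 41.5 s into the 72 s limit; close_job reports no verdict. The short carton from the scale sized on the green band, and it now lies label up in the green tray.

- **Sizing:** I slid the carriage out to its stop, laid the carton against the ledge, and pushed the carriage in until it held the carton snug. It came to about 0.091 m. A second push ended at about the same place, short of its target and without reaching its 18 N stop; I took this as snug.
- **Carriage out again:** it stopped at the same reading as the first time (TCP deck y = 0.2388 m, carriage about 0.200 m). The pictures show the carton still on the deck then.
- **Carton in the tray:** it touched the floor at TCP height 33.7 mm, where the tray floor should put it. The last scene picture shows it flat near the tray's centre.
- **Left in place:** the long carton and the scanner look unmoved in the last views. The tape dispenser was outside those crops and I did not check it again, but the arm never went near it.
- **Checks that disagreed:** the deck's back corners in the top view missed the deck fit by about 4 px, and one tray corner in the scene view was off by about 7 px. I left both out of the fits. The out position of the jaw looked about 2.5 px further out than predicted. I did not settle the cause of any of these, and none affected the work.

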